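# Step the tin to its closing mark, set the double lid, take the dust cover off

### The arm

A 7-joint arm with a two-finger parallel gripper is mounted at the origin on a cart in front of the work surface, level with it; the furniture and walls round the work are solid. World frame = base frame: x ahead of the robot, y to its left, z up, the work surface at z = 0. Lengths are in m, angles in rad, forces in N, time in s.
With the tool pointing down it reaches from about 0.425 to 0.95 m from the base axis. Payload 16.7 kg.
Tool frame: the origin (TCP) lies on the centre line of the jaws, within the pads' length; the fingertips stand bot.finger_overhang ahead of it and the grasp point (between the pads) lies 8 mm behind it (bot.finger_overhang is the distance from the TCP to the fingertips, in m); z points along the fingers, y is the line along which they close (so a half turn about z gives the same grasp; the last joint's range is limited). The gripper opens to 94 mm and grips with 3 to 60 N. Pads are 16 mm wide; open, the fingers measure 119 mm over their backs; the gripper's body (75 mm by 177 mm) begins 78 mm behind the grasp point.
Start: joints at [-1.258, 0.426, 0.074, 1.606, -0.034, 1.111, -0.067], TCP at [0.301, 0.604, 0.216] pointing down, gripper open.
Joint ranges: [-2.85, 2.85], [-0.5, 2.14], [-1.23, 1.37], [0.21, 2.46], [-1.02, 4.16], [0.16, 2.05], [-2.73, 2.73]. Speed limits (rad/s): [1.89, 1.89, 2.39, 2.39, 3.01, 3.01, 3.01].

### API

Orientations are given as a rotation vector (axis times angle).
In Python, from workcell import bot, vision gives the robot as it stands (bot), with the cameras (vision). Calls block until the motion is done:
- bot.goto(position, orientation): joint-space move of the TCP to a pose.
- bot.move_linear(position, v=0.15, frame=None, max_force=None): straight line of the TCP; frame=None keeps the orientation; v is the mean speed in m/s. With max_force (N) it stops when the force on the tool has changed by that much, and returns True; else False.
- bot.set_joints(angles): joint-space move.
- bot.set_gripper(opening, grasp_force=None): finger opening in m; grasp_force is the grip in N (None keeps the last); returns when the fingers have stopped.
- bot.wait(seconds).
- bot.inverse_kinematics(position, orientation): joint angles nearest the present ones, or None.
- vision.capture(name): name is "side" or "top" or "wrist"; returns a dict with "color" (420x560x3 uint8, red, green, blue), "vfov" (degrees; the focal length in pixels is half the picture's height over the tangent of half this angle, whatever the lens; pixels are square), "cx", "cy" (the principal point, pixels), "R" (3x3) and "t" (3): a world point X has camera coordinates R X + t. Camera axes: x right, y down, z forward; pixel columns grow to the right and rows downward; lengths in m; the calibration is good to about 2 mm. A picture is of the moment at which its call begins. There is no depth.
A pose or a line that the arm cannot do raises bot.MotionError and nothing moves.
- bot.close_job(): hands the job in; it is judged then, once.
Readings, each from a call of its own:
- bot.get_time_s(): time.
- bot.get_joint_pos(): joint angles.
- bot.get_dq(): joint speeds.
- bot.get_tau(): joint torques, N m.
- bot.get_tcp_pos(): TCP position.
- bot.get_eef_rot(): TCP orientation.
- bot.get_ft_force(): force on the tool from outside, world axes, zero at the start.
- bot.get_ft_torque(): the same for the moment, N m.
- bot.get_gripper_width(): finger opening in m.
- bot.get_gripper_force(): force on a finger pad.
Only numpy, scipy, OpenCV 4.12 (cv2) and the standard library are available. Lean on these libraries where they do the work, as an engineer would, in place of code of your own. Each camera call takes 0.05 s, during which the arm holds its last target. There are 200 camera calls.

### The job

Push the carrier of the x-y table by its wooden knob until the ring mark is directly under the fixed pointer, stop there for a moment, then step it on until the cross mark is under the pointer and leave it there. Lift the nested lid set by the inner lid's knob, lower it (do not drop it) onto the tin until the inner lid is fully seated, then grip the outer lid (the dust cover) by its collar and raise it off alone, leaving the inner lid seated and untouched. Finish while still holding the outer lid level and still above the tin, at least 6 cm above its rim, and leave the other things on the table alone.

Things in the scene. Friction and masses are not known exactly. Their poses are not given: they have to be found in the camera images.
- xy_base: fixed dark steel base of the x-y table, 170 (x) x 330 (y) x 12 mm; origin on the underside at the middle of the slides; reaches from y -140 to +190 mm in its own frame. A 70 mm high pointer post stands at its y +174, from it a thin arm (61 mm up) reaches to the needle at y +88. The cross slide runs along its x, the carrier along its y
- cross_slide (a joint): travel of the cross slide along the base's x, m, -0.035 to 0.035; plain sliding friction of about 3 N, stays where it is left
- carrier (a joint): travel of the carrier along the base's y, m, -0.03 to 0.03; friction about 3 N, stays where it is left. The carrier plate (aluminium, 116 x 240 mm, top 42 mm above the table) carries knob, tin and marks and never turns relative to the base; it follows whatever moves its knob
- pointer_tip (a point): tip of the fixed needle pointer, pointing down, 4 mm above the carrier plate
- ring_mark (a point): centre of the ring mark (a circle of 12 mm diameter) on the carrier plate
- cross_mark (a point): centre of the cross mark (an X of two 17 mm strokes) on the carrier plate; from the ring mark it lies 44 mm along the base's +x and 28 mm along +y
- carrier_knob (a point): centre of the top of the carrier's upright round wooden knob: 18 mm diameter, 42 mm high above the carrier plate, top 84 mm above the table; 90 mm from the tin's axis on the base's -y side
- tin: open round steel tin fixed on the carrier: 92 mm outside diameter, 86 mm mouth, 60 mm high; its frame has the axes of the base. For its place use tin_rim
- tin_rim (a point): centre of the tin's mouth at rim height, 102 mm above the table; z up
- inner_lid: loose steel inner lid: plug 80 mm diameter, 10 mm deep (foot chamfered 3 mm); flange 98 mm diameter, z 10 to 14 mm, which comes to rest on the tin's rim; upright round wooden knob 18 mm diameter, top at z 62 mm. Origin: centre of the plug's underside, z up; seated it lies 10 mm below the rim. At the start it stands on the table by its plug, under the outer lid. 0.13 kg
- outer_lid: loose aluminium dust cover, 109 mm diameter, 0.12 kg. Origin: centre of the skirt's lower edge, z up; skirt z 0 to 8, top plate 8 to 12, round collar (56 mm outside, 48 inside) 12 to 30 mm. The inner knob stands up freely through it, 26 mm past the collar. Nested: rests on the inner flange, origin 6 mm above the inner lid's, 2 mm side play; lifting the inner knob lifts both
- masking_tape: bystander: roll of masking tape lying flat, 95 mm across, 25 mm high; origin at the middle of the underside
- spice_a: bystander: spice jar, 42 mm across, 96 mm high; origin at the middle of the underside
- screwdriver1: bystander: small red-handled screwdriver lying down, 164 x 23 x 22 mm (long axis y); origin at the middle of the underside
- mug: bystander: beige mug, 84 x 115 mm over its handle, 91 mm high; origin at the middle of the underside
- sanding_block: bystander: cork sanding block, 61 x 100 x 27 mm; origin at the middle of the underside

How it is judged:
By the outcome, as a careful person would: the job done as asked, in the order asked, and still so for the second after the job is handed in, while the arm keeps its last pose, push and grip.
It also fails if it takes over 64 s, if anything falls off the work surface, if the arm or the gripper's body presses on something with over 40 N, if the wrist force passes 120 N, or if a joint passes its speed limit or range.

## Working session

There is one attempt and no reset: what is moved stays moved. The work goes in short steps, each a Python script; the robot and the scene stay as the last script left them, time stands still between calls to the robot, and variables do not carry over. Pictures are saved under pics/ and viewed, at most 10 in all, crops included, and the job is handed in when it is done.

```bash
mkdir -p pics; ls
python3 - <<'E'
from workcell import bot, vision
import cv2,numpy as np
print(bot.get_time_s(),bot.finger_overhang,bot.get_eef_rot(),bot.get_gripper_width())
for n in("top","side"):
    c=vision.capture(n);cv2.imwrite(f"pics/{n}0.png",c["color"][:,:,::-1]);np.savez(f"pics/{n}0.npz",**c)
    print(n,c["vfov"],c["cx"],c["cy"],-c["R"].T@c["t"],c["R"].round(3).tolist())
E
```

```text
pics
workcell.py
0.0 0.011 [-7.20445565e-01 -3.05766292e+00  2.04947713e-03] 0.09406339459047793
top 42.84557272279904 282.6303715064898 207.5625352046953 [0.26036143 0.0213891  1.73085227] [[0.009, -1.0, 0.008], [-0.986, -0.01, -0.164], [0.165, -0.006, -0.986]]
side 53.13099060768809 287.51019621764476 216.500122471784 [ 0.3792741  -1.02790663  0.83794224] [[0.983, -0.182, -0.021], [-0.122, -0.563, -0.818], [0.137, 0.806, -0.576]]
```

View pics/top0.png

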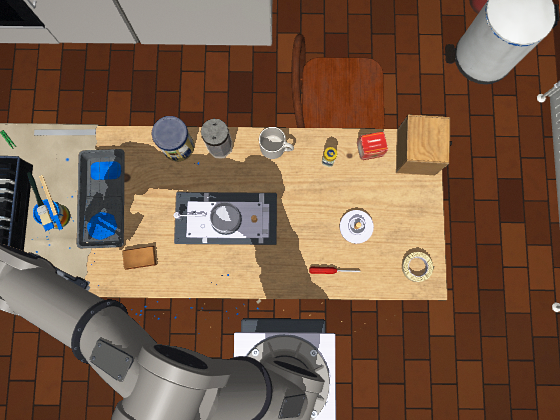

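View pics/side0.png

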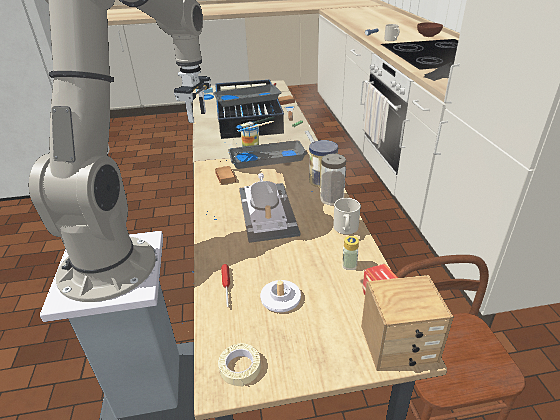

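The top view shows the x-y table at about (225,218), with its knob to the right at (254,219) and the pointer at (190,213). The lid set is at (356,226). I'll get coarse positions from this, then close-up wrist views.

```bash
cat > h.py <<'E'
import numpy as np,cv2
from workcell import bot, vision
from scipy.spatial.transform import Rotation as Ro
def cap(n,f=None):
    c=vision.capture(n)
    if f: cv2.imwrite(f"pics/{f}.png",c["color"][:,:,::-1]);np.savez(f"pics/{f}.npz",**c)
    return c
def load(f): return dict(np.load(f"pics/{f}.npz"))
def ray(c,uv):
    f=210/np.tan(np.radians(c["vfov"])/2)
    d=c["R"].T@np.array([(uv[0]-c["cx"])/f,(uv[1]-c["cy"])/f,1]); return -c["R"].T@c["t"],d
def plane(c,uv,z):
    o,d=ray(c,uv); return o+d*(z-o[2])/d[2]
def proj(c,X):
    f=210/np.tan(np.radians(c["vfov"])/2)
    p=c["R"]@np.asarray(X)+c["t"]; return np.array([c["cx"]+f*p[0]/p[2],c["cy"]+f*p[1]/p[2]])
def down(a): # tool y (closing line) at world angle a+-90deg; tool x at angle a
    return (Ro.from_euler('z',a)*Ro.from_rotvec([np.pi,0,0])).as_rotvec()
E
python3 - <<'E'
from h import *
c=load("top0")
for n,uv,z in [("knob",(254,219),.084),("tin",(225,217),.102),("lid",(356,226),.03),("baseTL",(175,193),.012),("baseTR",(276,193),.012),("baseBR",(276,243),.012)]:
    print(n,plane(c,uv,z).round(3))
w=cap("wrist")
T=bot.get_tcp_pos();R=Ro.from_rotvec(bot.get_eef_rot()).as_matrix()
print("wristcam in tool",R.T@(-w["R"].T@w["t"]-T),(w["R"]@R).round(2).tolist(),w["vfov"])
for a in (0,np.pi/2,-np.pi/2,np.pi):
  for p in([.55,.12,.3],[.58,-.27,.25]):
    print(a,p,np.round(bot.inverse_kinematics(p,down(a)),2) if bot.inverse_kinematics(p,down(a)) is not None else None)
E
```

```text
knob [0.498 0.1   0.084]
tin [0.501 0.188 0.102]
lid [ 0.486 -0.225  0.03 ]
baseTL [0.592 0.362 0.012]
baseTR [0.595 0.033 0.012]
baseBR [0.431 0.031 0.012]
wristcam in tool [ 0.07705905  0.00115172 -0.16841994] [[-0.0, 1.0, -0.0], [-0.96, -0.0, -0.27], [-0.27, 0.0, 0.96]] 69.25761451340829
0 [0.55, 0.12, 0.3] [-0.97  0.21  0.76  1.79 -0.15  1.2  -1.74]
0 [0.58, -0.27, 0.25] [-0.36  0.5   0.98  1.69 -0.44  1.2  -0.83]
1.5707963267948966 [0.55, 0.12, 0.3] [-0.83  0.19  0.59  1.78 -0.11  1.2  -0.21]
1.5707963267948966 [0.58, -0.27, 0.25] [-0.36  0.5   0.98  1.69 -0.44  1.2   0.74]
-1.5707963267948966 [0.55, 0.12, 0.3] [ 0.51  0.32 -1.03  1.71  0.29  1.27  2.56]
-1.5707963267948966 [0.58, -0.27, 0.25] [-0.46  0.62  1.21  1.69 -0.61  1.26 -2.25]
3.141592653589793 [0.55, 0.12, 0.3] [-0.62  0.18  0.33  1.77 -0.06  1.2   1.3 ]
3.141592653589793 [0.58, -0.27, 0.25] [-0.31  0.46  0.9   1.69 -0.39  1.18  2.26]
```

Run:
```python
from h import *
bot.goto([.47,.20,.22],down(np.pi/2)); cap("wrist","w1")
bot.move_linear([.57,.20,.22],v=.2); cap("wrist","w2"); print(bot.get_time_s(),bot.get_tcp_pos())
a=cv2.imread("pics/w1.png");b=cv2.imread("pics/w2.png")
cv2.imwrite("pics/w1b.png",cv2.resize(a,(800,600),interpolation=cv2.INTER_CUBIC));cv2.imwrite("pics/w2b.png",cv2.resize(b,(800,600),interpolation=cv2.INTER_CUBIC))
```

```text
2.5083 [0.56887369 0.20021448 0.21972696]
```

View pics/w1b.png

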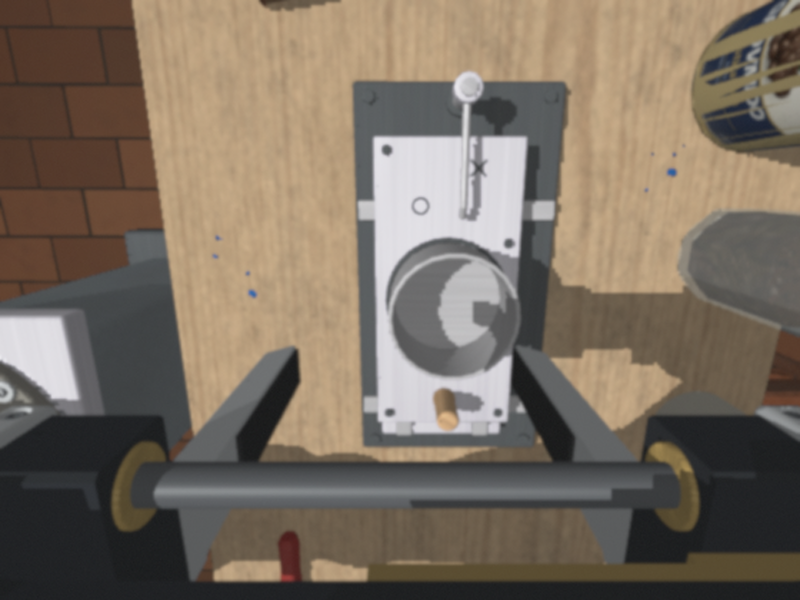

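View pics/w2b.png

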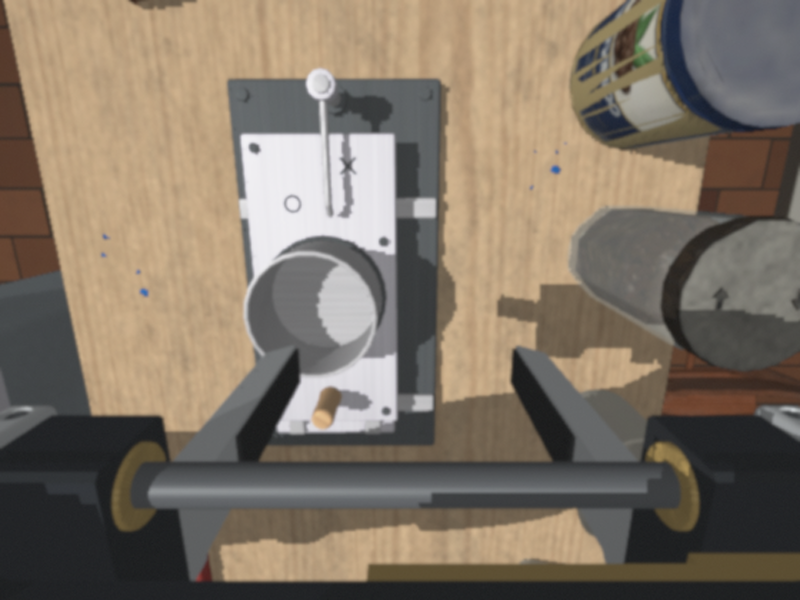

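Both views show the ring (zoomed px w1 420,206; w2 292,204), the cross (479,168; 347,166), the needle end (466,215; 330,215) and the knob top (447,421; 326,420). I'll refine these and cross-check them against the given sizes.

```bash
cat > m.py <<'E'
from h import *
S=800/560
def dark(c,uv,r=9):
    g=cv2.cvtColor(c["color"],cv2.COLOR_RGB2GRAY).astype(float);u,v=int(round(uv[0])),int(round(uv[1]))
    p=g[v-r:v+r+1,u-r:u+r+1];w=np.clip(np.median(p)-25-p,0,None);y,x=np.mgrid[v-r:v+r+1,u-r:u+r+1]
    return np.array([(w*x).sum(),(w*y).sum()])/w.sum()
def tri(rs):
    A=0;b=0
    for o,d in rs:
        d=d/np.linalg.norm(d);P=np.eye(3)-np.outer(d,d);A=A+P;b=b+P@o
    return np.linalg.solve(A,b)
E
python3 - <<'E'
from m import *
c1,c2=load("w1"),load("w2")
r=[dark(c,np.array(p)/S) for c,p in((c1,(420,206)),(c2,(292,204)))]
print("ringpx",r,"plane",[plane(c,p,.042).round(4) for c,p in zip((c1,c2),r)],"tri",tri([ray(c1,r[0]),ray(c2,r[1])]).round(4))
x=[np.array(p)/S for p in((479,168),(347.5,166))]
print("cross",[plane(c,p,.042).round(4) for c,p in zip((c1,c2),x)])
n=[np.array(p)/S for p in((464,216),(330,216))]
print("needle",[plane(c,p,.046).round(4) for c,p in zip((c1,c2),n)],tri([ray(c1,n[0]),ray(c2,n[1])]).round(4))
k=[np.array(p)/S for p in((447,421),(322,420))]
print("knob",[plane(c,p,.084).round(4) for c,p in zip((c1,c2),k)],tri([ray(c1,k[0]),ray(c2,k[1])]).round(4))
p=[np.array(q)/S for q in((468,87),(320,83))]
print("post",[plane(c,q,.07).round(4) for c,q in zip((c1,c2),p)])
for c,L in((c1,((355,83),(565,83),(535,446),(364,446))),(c2,((229,80),(440,80),(433,443)))):
    print("base",[plane(c,np.array(q)/S,.012).round(4)[:2] for q in L])
for c,L in((c1,((374,137),(527,137))),(c2,((240,135),(394,134)))):
    print("plate +y corners",[plane(c,np.array(q)/S,.042).round(4)[:2] for q in L])
# colour mask check: knob top/tin rim left to tri; crop of marks
a=c1["color"][90:170,240:400];b=c2["color"][90:170,150:310]
cv2.imwrite("pics/crop1.png",cv2.resize(np.vstack([a,b])[:,:,::-1],None,fx=3.7,fy=3.7,interpolation=cv2.INTER_CUBIC))
E
```

```text
ringpx [array([294.10957501, 143.62007168]), array([204.4510226 , 142.06835307])] plane [array([0.4825, 0.2649, 0.042 ]), array([0.4823, 0.2652, 0.042 ])] tri [0.4824 0.2651 0.0425]
cross [array([0.5269, 0.2926, 0.042 ]), array([0.5263, 0.2925, 0.042 ])]
needle [array([0.5164, 0.257 , 0.046 ]), array([0.512 , 0.2555, 0.046 ])] [0.5144 0.2572 0.0604]
knob [array([0.5039, 0.1016, 0.084 ]), array([0.5049, 0.1012, 0.084 ])] [0.5042 0.0996 0.0809]
post [array([0.5126, 0.3432, 0.07  ]), array([0.5134, 0.344 , 0.07  ])]
base [array([0.4311, 0.3575]), array([0.5967, 0.3579]), array([0.5995, 0.032 ]), array([0.4308, 0.0318])]
base [array([0.4317, 0.3582]), array([0.5975, 0.3581]), array([0.5974, 0.034 ])]
plate +y corners [array([0.4474, 0.3146]), array([0.5618, 0.3148])]
plate +y corners [array([0.4469, 0.3146]), array([0.5618, 0.3152])]
```

View pics/crop1.png

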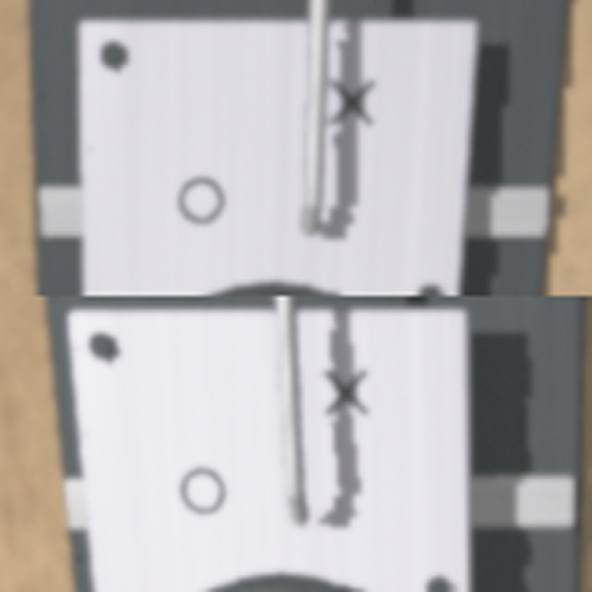

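The measurements agree: ring to cross is 44.3 x 27.5 mm, and the base is aligned to the world within about 0.3°. The crop shows the needle tip at crop px (307,232) and (302,520), which puts the pointer at about (.5134,.2566). Next I'll grip the knob and bring the ring under the pointer.

Run:
```python
from m import *
bot.move_linear([.5043,.1005,.16],v=.25,frame=down(np.pi/2)) 
bot.set_gripper(.05)
print(bot.move_linear([.5043,.1005,.063],v=.12,max_force=15))
bot.set_gripper(0,grasp_force=20); print(bot.get_gripper_width(),bot.get_tcp_pos(),bot.get_ft_force())
p=bot.get_tcp_pos()
bot.move_linear(p+[.031,-.0085,0],v=.05);bot.wait(.5)
print(bot.get_tcp_pos(),bot.get_ft_force())
bot.set_gripper(.05);bot.move_linear([.515,.095,.16],v=.2)
for i,x in enumerate((.47,.56)):
    bot.move_linear([x,.20,.2],v=.25);cap("wrist",f"r{i}")
print(bot.get_time_s())
a,b=[load(f"r{i}") for i in(0,1)]
o=[]
for c in(a,b):
    u,v=proj(c,[.513,.257,.044]).astype(int);print(u,v);o.append(cv2.resize(c["color"][v-35:v+35,u-50:u+50,::-1],None,fx=8,fy=8,interpolation=cv2.INTER_CUBIC)[:290*2])
cv2.imwrite("pics/ringchk.png",cv2.resize(np.hstack(o),(800,280)))
```

```text
False
0.017364485211211256 [0.50425523 0.10057106 0.06310676] [-2.35875448  0.98130934  4.00386553]
[0.5353361 0.0920648 0.0631765] [3.241425   0.99047999 0.98812133]
9.4417
324 150
237 149
```

View pics/ringchk.png

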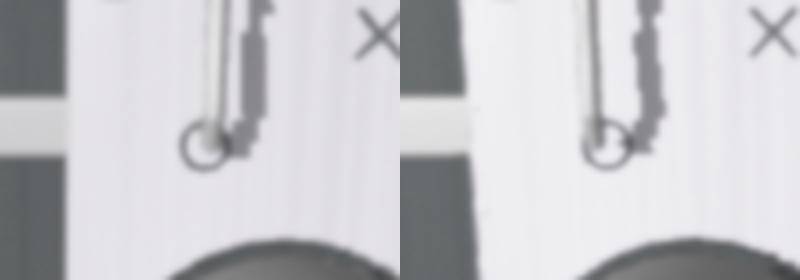

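The ring is centred on the needle tip, within about 0.5 mm averaged over the two views once parallax is allowed for: ring px (205,146) and (607,145), tip (211,150) and (598,148). Now stepping on to the cross.

Run:
```python
from m import *
bot.move_linear([.5353,.0921,.13],v=.25)
bot.move_linear([.5353,.0921,.063],v=.12,max_force=15)
bot.set_gripper(0,grasp_force=20); print(bot.get_gripper_width())
p=bot.get_tcp_pos()
bot.move_linear(p+[-.0444,-.0285,0],v=.06);bot.wait(.3)
print(bot.get_tcp_pos(),bot.get_ft_force())
bot.set_gripper(.05);bot.move_linear([.49,.064,.14],v=.2)
for i,x in enumerate((.47,.56)):
    bot.move_linear([x,.20,.2],v=.25);cap("wrist",f"c{i}")
print(bot.get_time_s())
o=[]
for i in(0,1):
    c=load(f"c{i}")
    u,v=proj(c,[.513,.257,.044]).astype(int);o.append(cv2.resize(c["color"][v-35:v+35,u-50:u+50,::-1],None,fx=4,fy=4,interpolation=cv2.INTER_CUBIC))
c=load("c0");o2=cv2.resize(c["color"][:,:,::-1],(800,600))[80:400]
cv2.imwrite("pics/crosschk.png",np.vstack([np.hstack(o),o2]))
```

```text
0.017525829693948256
[0.49071184 0.06345477 0.06311992] [-3.29563493 -0.52573864  6.80674478]
15.3333
```

View pics/crosschk.png

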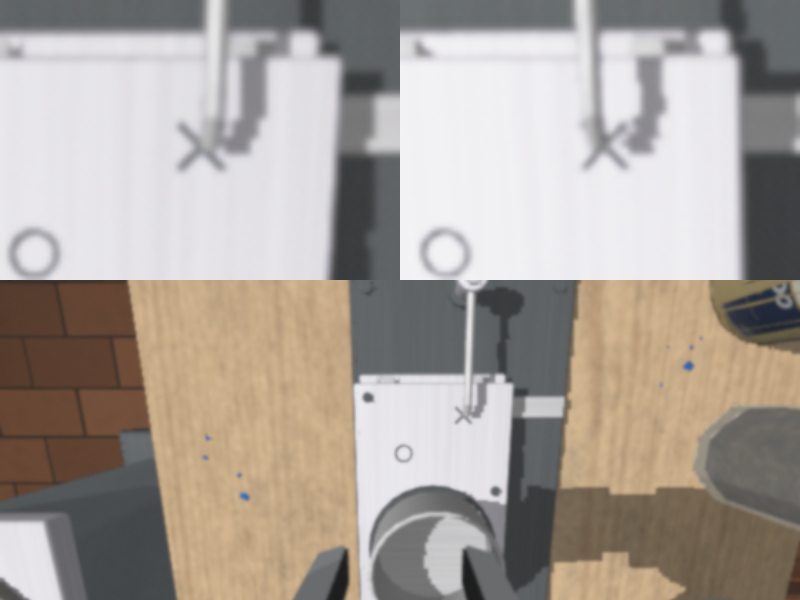

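The cross is under the needle: cross px (202,147) and (605,147), tip (209,148) and (600,148). Next I'll measure the tin rim and the lid set.

Run:
```python
from m import *
bot.set_gripper(.09)
for i,x in enumerate((.455,.525)):
    bot.move_linear([x,.16,.22],v=.3);cap("wrist",f"t{i}")
bot.goto([.45,-.25,.2],down(np.pi/2));cap("wrist","l0")
bot.move_linear([.53,-.25,.2],v=.3);cap("wrist","l1")
print(bot.get_time_s())
t=[load(f)["color"] for f in("t0","t1","l0","l1")]
cv2.imwrite("pics/four.png",cv2.resize(np.vstack([np.hstack(t[:2]),np.hstack(t[2:])])[:,:,::-1],(800,600),interpolation=cv2.INTER_AREA))
for f in("l0","l1"):
    c=load(f);h=cv2.cvtColor(c["color"],cv2.COLOR_RGB2HSV)
    m=((h[...,1]<40)&(h[...,2]>140)).astype(np.uint8);m[280:]=0
    k=max(cv2.findContours(m,0,1)[0],key=cv2.contourArea);e=cv2.fitEllipse(cv2.convexHull(k))
    print(f,e,plane(c,e[0],.018).round(4), "r mm",np.mean(e[1])/2)
```

```text
19.1833
l0 ((315.70294189453125, 179.3726043701172), (92.33309173583984, 94.92597198486328), 57.11933517456055) [ 0.489 -0.226  0.018] r mm 46.81476593017578
l1 ((246.7655029296875, 178.92601013183594), (92.1511459350586, 95.33514404296875), 131.5695343017578) [ 0.4891 -0.226   0.018 ] r mm 46.871572494506836
```

View pics/four.png

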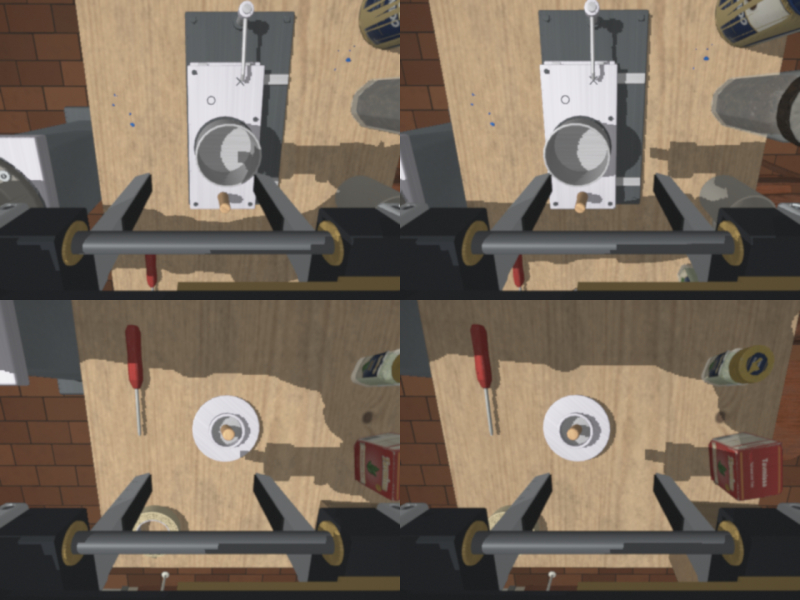

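The lid set is at (.489,-.226) by mask in both views, agreeing with each other. The tin's rim is at about px (319,214) and (248,217) full-scale. Next I'll refine the rim and the inner knob.

Run:
```python
from m import *
from scipy.optimize import least_squares
from scipy.ndimage import map_coordinates
for f,g in(("t0",(319,214)),("t1",(248,217))):
    c=load(f);im=cv2.cvtColor(c["color"],cv2.COLOR_RGB2GRAY).astype(float);C=plane(c,g,.102)[:2];print(f,"eye",C.round(4))
    C=np.array([.4907,.1535])
    for it in range(3):
        P=[]
        for a in np.linspace(0,2*np.pi,120,endpoint=False):
            rr=np.arange(.038,.0515,.0005);q=np.array([proj(c,[C[0]+r*np.cos(a),C[1]+r*np.sin(a),.102]) for r in rr])
            v=map_coordinates(im,[q[:,1],q[:,0]],order=1);i=v.argmax()
            if 3<i<len(rr)-4 and v[i]-max(v[max(i-8,0)],v[min(i+8,len(rr)-1)])>15: P.append(C+rr[i]*np.array([np.cos(a),np.sin(a)]))
        P=np.array(P);s=least_squares(lambda p:np.hypot(*(P-p[:2]).T)-p[2],[*C,.0445],loss="soft_l1",f_scale=.001);C=s.x[:2]
    print(len(P),s.x.round(4))
for f,g in(("l0",(320,187)),("l1",(241,187)),("t0",(314,282)),("t1",(254,282))):
    c=load(f);h=cv2.cvtColor(c["color"],cv2.COLOR_RGB2HSV).astype(int);z=.062 if f[0]=="l" else .084
    m=((h[...,1]>70)&(h[...,0]<25)&(h[...,2]>60)).astype(np.uint8);w=np.zeros_like(m);w[g[1]-22:g[1]+22,g[0]-20:g[0]+20]=1;m*=w
    k=max(cv2.findContours(m,0,1)[0],key=cv2.contourArea);M=cv2.moments(k);x,y,W,H=cv2.boundingRect(k)
    print(f,(x,y,W,H),"blob@z",plane(c,(M["m10"]/M["m00"],M["m01"]/M["m00"]),z).round(4),"expected knob dia px",round(.018*304/(bot.get_tcp_pos()[2]+.16-z),1))
    o=c["color"][g[1]-30:g[1]+30,g[0]-40:g[0]+40,::-1];cv2.imwrite(f"pics/k_{f}.png",cv2.resize(o,(400,300),interpolation=cv2.INTER_CUBIC))
r=lambda a:cv2.imread(f"pics/k_{a}.png");cv2.imwrite("pics/kn.png",np.vstack([np.hstack([r("l0"),r("l1")]),np.hstack([r("t0"),r("t1")])]))
```

```text
t0 eye [0.4907 0.1591]
48 [0.4902 0.1518 0.0457]
t1 eye [0.4922 0.1556]
53 [0.4904 0.1537 0.0444]
l0 (309, 175, 20, 21) blob@z [ 0.4869 -0.2253  0.062 ] expected knob dia px 18.4
l1 (234, 175, 20, 21) blob@z [ 0.4908 -0.2254  0.062 ] expected knob dia px 18.4
t0 (294, 270, 40, 34) blob@z [0.4893 0.0643 0.084 ] expected knob dia px 19.9
t1 (234, 269, 40, 35) blob@z [0.4932 0.0643 0.084 ] expected knob dia px 19.9
```

View pics/kn.png

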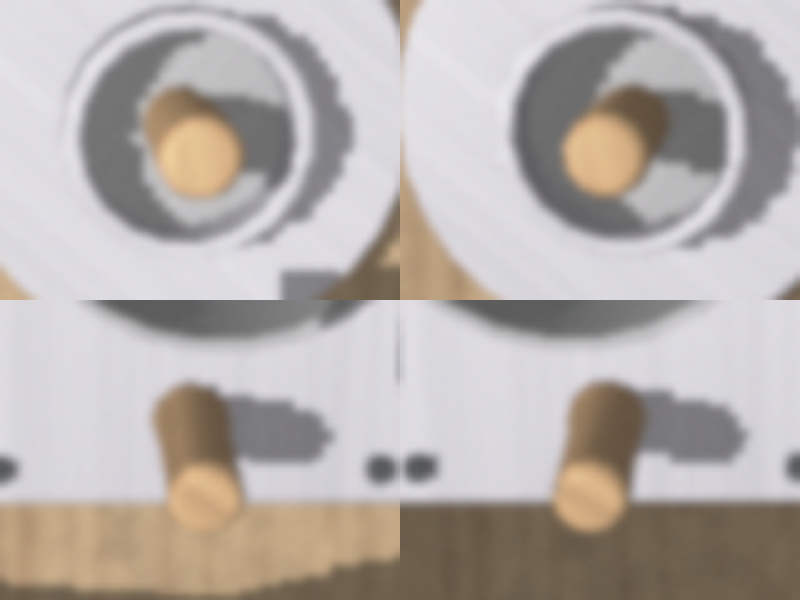

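The crops show the lid knob top at px (320,188.4) and (241.6,188), and the carrier knob top at (315,291.4) and (252,291.2).

Run:
```python
from m import *
L=lambda f,u,z:plane(load(f),u,z).round(4)
print(L("l0",(320,188.4),.062),L("l1",(241.6,188),.062),tri([ray(load("l0"),(320,188.4)),ray(load("l1"),(241.6,188))]))
print(L("t0",(315,291.4),.084),L("t1",(252,291.2),.084))
# collar: outer lid centre, and tin rim by extremal edges
for f,g in(("t0",(319,214)),("t1",(248,217))):
    im=cv2.cvtColor(load(f)["color"],cv2.COLOR_RGB2GRAY)
    c=cv2.HoughCircles(cv2.GaussianBlur(im,(3,3),0)[130:300,200:400],cv2.HOUGH_GRADIENT,1,20,param1=80,param2=12,minRadius=40,maxRadius=56)
    for k in c[0][:4]: print(f,k+[200,130,0],L(f,(k[0]+200,k[1]+130),.102))
print(proj(load("t0"),[.4906,.1535,.102]),[np.round(proj(load("t0"),[.4906,.1535+s,.102]),1) for s in(-.046,.046)])
```

```text
[ 0.4888 -0.2284  0.062 ] [ 0.4889 -0.2284  0.062 ] [ 0.48885293 -0.22843244  0.06191234]
[0.4912 0.0644 0.084 ] [0.4917 0.0644 0.084 ]
t0 [319.5        212.5         47.70000076] [0.4911 0.1606 0.102 ]
t0 [353.5        215.5         44.09999847] [0.5246 0.1576 0.102 ]
t1 [247.5        215.5         43.29999924] [0.4918 0.1571 0.102 ]
t1 [287.5        219.5         54.29999924] [0.5308 0.1529 0.102 ]
[318.72234081 219.50448045] [array([317.4, 262.6]), array([320.2, 172.8])]
```

The carrier knob plus 90 mm and the rim edge both put the tin at (.491,.1545). The lid knob is at (.4888,-.2284), triangulated to z .062 as it should be. Picking up the lid set now.

Run:
```python
from m import *
bot.set_gripper(.05)
bot.move_linear([.4888,-.2284,.12],v=.25)
print(bot.move_linear([.4888,-.2284,.052],v=.1,max_force=10))
bot.set_gripper(0,grasp_force=40); bot.wait(.2); print(bot.get_gripper_width(),bot.get_tcp_pos(),bot.get_ft_force())
bot.move_linear([.4888,-.2284,.21],v=.12); bot.wait(.2);print(bot.get_ft_force(),bot.get_gripper_width())
bot.move_linear([.491,.1545,.21],v=.2);bot.wait(.2)
print(bot.get_tcp_pos(),bot.get_time_s())
a=cap("wrist","h0");b=cap("side","h1")
u,v=proj(b,[.49,.15,.13]).astype(int)
cv2.imwrite("pics/held.png",np.hstack([cv2.resize(a["color"][:,:,::-1],(400,300)),cv2.resize(b["color"][v-45:v+45,u-60:u+60,::-1],(400,300))]))
```

```text
False
0.017105742774126725 [ 0.48889605 -0.2283863   0.05211508] [-1.57612348  1.53095635  5.972283  ]
[ 0.15716112 -0.06677445 -1.2160653 ] 0.01718029111650733
[0.49104716 0.15409754 0.21003215] 26.0583
```

View pics/held.png

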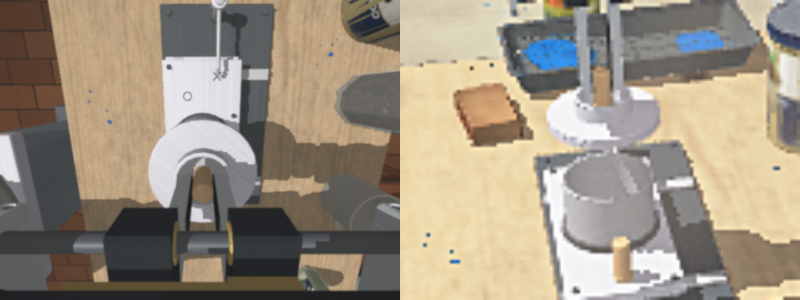

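The set is held level over the tin. In the side view the lid is centred on the tin's axis. Lowering.

Run:
```python
from m import *
y=.1545
bot.move_linear([.491,y,.165],v=.1);bot.wait(.2);print(bot.get_ft_force())
r=bot.move_linear([.491,y,.1475],v=.03,max_force=5);print(r,bot.get_tcp_pos(),bot.get_ft_force())
if not r:
    r=bot.move_linear([.491,y,.141],v=.015,max_force=5);bot.wait(.2);print(r,bot.get_tcp_pos(),bot.get_ft_force(),bot.get_ft_torque())
print(bot.get_time_s())
```

```text
[-0.3499599   0.30140886 -3.62998605]
False [0.49106159 0.15446175 0.14751538] [ 0.66201034  0.99146351 -2.21720131]
True [0.49143423 0.15465689 0.14404334] [0.20833886 0.07244456 5.45087578] [-0.0687657  -0.09622153  0.00421358]
28.225
```

Contact came at z .1440, exactly the seated height (.052 + .092). Releasing the knob and taking the collar.

Run:
```python
from m import *
bot.set_gripper(.074);bot.wait(.2)
p=bot.get_tcp_pos();print(p,bot.get_ft_force())
r=bot.move_linear([.4912,.1546,.125],v=.04,max_force=5);print(r,bot.get_tcp_pos(),bot.get_ft_force())
bot.set_gripper(.03,grasp_force=20);bot.wait(.2);print("w",bot.get_gripper_width(),bot.get_gripper_force(),bot.get_ft_force())
print(bot.get_time_s())
```

```text
[0.49069822 0.15441528 0.14359938] [-0.73563028  0.79214368 -0.30702128]
False [0.49121775 0.15445667 0.12489577] [-1.23855934  0.59999935 -0.26766224]
w 0.05609654185395451 20.000822434667498 [ 0.86532982 -0.62848804  3.26487208]
30.6667
```

Width is 56 mm, so the fingers are on the collar. Now raising.

Run:
```python
from m import *
bot.move_linear([.4912,.1545,.165],v=.04);bot.wait(.2);print(bot.get_ft_force(),bot.get_gripper_width())
bot.move_linear([.4912,.1545,.235],v=.08);bot.wait(.5)
print(bot.get_ft_force(),bot.get_gripper_width(),bot.get_tcp_pos(),Ro.from_rotvec(bot.get_eef_rot()).as_matrix()[2].round(4),bot.get_time_s())
b=cap("side","f1");s=lambda X:b["color"][tuple(proj(b,X).round().astype(int)[::-1])].tolist()
print("knob",[(z,s([.491,.1465,z])) for z in(.115,.122,.13,.138,.146,.152)])
print("flange",[s([.491+dx,.1545-.035,.106]) for dx in(-.025,0,.025)],"wood bg",s([.4,.1,0]),s([.491,.1465,.165]),"old", (lambda h:h["color"][tuple(proj(h,[.491,.1195,.106]).round().astype(int)[::-1])])(load("h1")))
w=cap("wrist","f2");h=cv2.cvtColor(w["color"],cv2.COLOR_RGB2HSV).astype(int)
# outer lid ellipse, cross mark vs. earlier
m=((h[...,1]<40)&(h[...,2]>140)).astype(np.uint8)
for f in("c0",):
    print("cross",plane(w,dark(w,proj(w,[.513,.257,.042]),8),.042).round(4))
print("side lid white centre",)
d=cv2.absdiff(b["color"],load("side0")["color"]).max(2)>60
n,l,st,ce=cv2.connectedComponentsWithStats(cv2.morphologyEx(d.astype(np.uint8),cv2.MORPH_OPEN,np.ones((2,2))))
print([(st[i].tolist()) for i in range(1,n) if st[i,4]>15])
```

```text
[-0.13368371  0.18439802 -1.29076355] 0.056056168357066304
[-0.36863476 -0.32770726 -0.38348567] 0.05611417009773582 [0.49117848 0.15443087 0.23494073] [-4.e-04 -6.e-04 -1.e+00] 33.5417
knob [(0.115, [189, 154, 122]), (0.122, [186, 154, 123]), (0.13, [183, 150, 118]), (0.138, [172, 143, 112]), (0.146, [175, 146, 114]), (0.152, [192, 158, 123])]
flange [[238, 237, 238], [233, 233, 234], [142, 135, 136]] wood bg [236, 216, 173] [229, 214, 199] old [161 157 154]
cross [0.5165 0.2582 0.042 ]
side lid white centre
[[50, 0, 10, 73, 447], [201, 4, 39, 13, 359], [140, 9, 20, 11, 62], [194, 8, 7, 7, 33], [86, 11, 23, 12, 250], [233, 11, 18, 4, 53], [167, 23, 12, 8, 47], [245, 25, 30, 34, 816], [105, 27, 5, 23, 67], [162, 28, 9, 8, 24], [215, 42, 12, 6, 27], [106, 51, 4, 17, 46], [177, 61, 26, 7, 94], [180, 67, 22, 8, 97], [31, 75, 65, 25, 452], [101, 75, 14, 8, 86], [67, 76, 10, 2, 20], [175, 77, 37, 23, 317], [239, 82, 32, 11, 138], [101, 85, 10, 25, 121], [250, 93, 22, 5, 50], [200, 97, 7, 18, 85], [247, 99, 18, 5, 48], [187, 104, 8, 20, 105], [238, 104, 39, 71, 979], [38, 117, 29, 62, 660], [280, 116, 9, 18, 70], [265, 122, 8, 4, 17], [229, 128, 8, 11, 45], [268, 143, 4, 10, 26], [276, 164, 49, 51, 1420], [64, 166, 29, 28, 268], [92, 174, 6, 34, 88], [264, 182, 10, 10, 49], [246, 184, 23, 18, 191], [243, 193, 4, 7, 24], [245, 201, 43, 31, 530], [355, 203, 6, 9, 38], [253, 207, 11, 5, 27], [272, 207, 6, 7, 19], [230, 208, 118, 69, 2950], [345, 215, 5, 10, 31], [64, 224, 14, 3, 33], [289, 224, 7, 3, 18], [195, 232, 69, 18, 576], [359, 236, 15, 15, 103], [265, 241, 12, 3, 24], [208, 265, 20, 17, 143], [261, 281, 45, 34, 964]]
```

The inner knob is visible from seated height up to z .152, with bright flange at the rim. The cross reading is biased by the needle and shadow, so I'll compare the clean ring mark with its earlier position to be sure the carrier hasn't shifted.

Run:
```python
from m import *
for f in("c0","c1","t0","t1","h0","f2"):
    c=load(f);u=proj(c,[.469,.229,.042])
    for _ in range(3):u=dark(c,u,9)
    print(f,plane(c,u,.042).round(4),u.round(1))
```

```text
c0 [0.4684 0.2279 0.042 ] [281.6 176.8]
c1 [0.4687 0.2282 0.042 ] [197.5 176.5]
t0 [0.4689 0.2279 0.042 ] [295.1 140. ]
t1 [0.4691 0.228  0.042 ] [230.9 138.8]
h0 [0.4691 0.2278 0.042 ] [262.  134.2]
f2 [0.4692 0.2282 0.042 ] [263.6 133.9]
```

```bash
python3 -c "
from workcell import bot, vision
print(bot.close_job())"
```

```text
the job is handed in; nothing more can be done
None
```

The job is handed in, about 34 s in: the ring and then the cross came under the pointer (within about 1 mm by camera), the inner lid is seated on the tin, and the outer lid is held level about 10 cm above the rim.

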